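# Unlock and press the waste-disposer switch

## Task

Start the waste disposer: on the longer switch box, the one with the sliding child guard, slide the guard fully aside and then press the wide button it was covering all the way down. Let go of the button so that it springs back and leave the guard open. Do not press the narrow button of the lamp switch next to it or disturb the glass tumbler.

Things in the scene. Friction and masses are not known exactly. Their poses are not given: they have to be found in the camera images.
- disposer_switch: White box fixed to the worktop, 84 mm (x) by 136 mm (y), 34 mm high; origin at the centre of its underside, z up. Its wide button lies 35 mm to -y of the middle, under a grey guard that slides to +y between two low rails (inner gap between the rail lips 52 mm, rail tops at z = 0.0505).
- guard_grip (a point): Middle of the top of the guard's upright grey ridge, z = 0.068; moves with the guard. Axes as the box: y = direction in which the guard opens. Guard: plate 56 x 46 x 4 mm (top at z = 0.047, 2 mm above the button); ridge 36 mm long in x, 14 mm thick in y, 21 mm above the plate: pinch it (closing along y) or push it. Friction 1.5 N.
- guard (a joint): Position of the sliding guard in m: 0 = shut over the button, 0.055 = fully open (end stop); it stays where it is left. It may start up to 0.006 open.
- disposer_button_top (a point): Centre of the top of the disposer switch's wide round steel button (diameter 32 mm), z = 0.041 when up. It lies straight below the guard plate when the guard is shut; with the guard fully open, the plate's edge is 32 mm from the button's centre.
- disposer_button (a joint): How far the wide button is pressed, in m: 0 = up, 0.006 = fully down (end stop). Sprung: about 2 N to start, 5.5 N fully down.
- lamp_button (a joint): How far the lamp switch's button is pressed, in m: 0 = up, 0.006 = down. The lamp switch is a shorter white box (84 x 90 mm, 34 mm high) fixed to the left or right of the disposer switch, with one bare, narrow steel button (diameter 20 mm, top at z = 0.041) in its middle and no guard. Leave it alone.
- glass_tumbler: Clear drinking glass, 81 mm across and 91 mm high, standing upright behind the switches; origin at the centre of its underside, z up. Leave it alone.

How it is judged:
By the outcome, as a careful person would: the job done as asked, in the order asked, and still so for the second after the job is handed in, with the robot touching nothing.
It also fails if it takes over 38 s, if anything falls off the work surface, if the arm or the gripper's body presses on something with over 40 N, if the wrist force passes 120 N, or if a joint passes its speed limit or range.

## Robot

A 6-joint arm with a two-finger parallel gripper is mounted at the origin on a cart in front of the work surface, level with it; the furniture and walls round the work are solid. World frame = base frame: x ahead of the robot, y to its left, z up, the work surface at z = 0. Lengths are in mm, angles in degrees, forces in N, time in s.
With the tool pointing down it reaches from about 350 to 850 mm from the base axis. Payload 8.1 kg.
Tool frame: the origin (TCP) lies at the very end of the fingers, on their centre line; the grasp point (between the pads) lies 19 mm behind it (r.grip_point_offset is the distance from the TCP to the grasp point, in mm); z points along the fingers, y is the line along which they close (so a half turn about z gives the same grasp; the last joint's range is limited). The gripper opens to 85 mm and grips with 20 to 120 N. Pads are 22 mm wide; open, the fingers measure 114 mm over their backs; the gripper's body (76 mm by 85 mm) begins 54 mm behind the grasp point. The pads swing forward as they close: fully open they stand 13 mm farther back than shut.
Start: joints at [-71.643, 7.471, 85.268, -0, 87.261, -4.893], TCP at [236.872, -551.268, 206.192] pointing down, gripper open.
Joint ranges: [-169.43, 169.43], [-51.17, 129.36], [1.28, 143.12], [-76.62, 256.62], [0, 156.53], [-152.29, 152.29]. Speed limits (degrees/s): [136.94, 136.94, 159.86, 180, 180, 180].

## Interface

Orientations are given as [roll, pitch, yaw] about the fixed x, y, z axes, in that order (R = Rz(yaw) Ry(pitch) Rx(roll)).
In Python, from bench import status, eyes, r gives the robot as it stands.
- The arm moves only by the shell command python3 -m handwheel 'ROWS' [FORCE]. ROWS is a JSON object whose one key "series" holds a list that holds one entry, the list of rows, each a list of 7 numbers: the shift along the tool's x, y, z in cm, then the turn, a rotation vector about the tool's x, y, z in rad, then the opening, from 0 (shut) to 1 (fully open). In form: {"series": [[[tx, ty, tz, rx, ry, rz, claw], ...]]}. A call has 1 to 12 rows; each row is the pose to reach, as a shift and turn from the pose commanded when the call began, along the tool's axes at that moment; what a row does not reach only later rows make up. A row lasts 1/8 s, in which the tool goes at most 62.5 mm and 10.7 degrees, less where a joint would pass 70% of its speed; a pose out of reach is approached as far as the arm can. A call with a gripper value outside its range is refused whole. The fingers move at their own pace and stop on an object; FORCE is the grip in N (left out, the last holds). Time passes only in rows, so rows that repeat a pose let the fingers close. It gives the time, the measured TCP pose, the force, the opening and the grip force at its end, in the units of the state.
- status.sense(): the state, without advancing time (a new reading comes with each control period).
- eyes.snapshot(name): name is "scene" or "top"; returns a dict with "img" (420x560x3 uint8, red, green, blue), "mtx" (3x3 intrinsics, pixels), "k1" (the pictures are not rectified: a ray, as slopes to the right and down, at radius r is drawn at 1 + k1 r^2 times it, then the intrinsics apply), "R" (3x3) and "t" (3): a world point X has camera coordinates R X + t. Camera axes: x right, y down, z forward; pixel columns grow to the right and rows downward; lengths in mm; the calibration is good to about 2 mm. A picture is of the moment at which its call begins. There is no depth.
- r.hand_in(): hands the job in; it is judged then, once.
The state is a dict: "time": time; "joint_pos": joint angles; "qd": joint speeds; "joint_efforts": joint torques, N m; "tool_pos": TCP position; "tcp_rot": TCP orientation; "ft_force": force on the tool from outside, world axes, zero at the start; "wrist_torque": the same for the moment, N m; "finger_gap": finger opening in mm; "grip_force": force on a finger pad.
Only numpy, scipy, OpenCV 4.12 (cv2) and the standard library are available. Lean on these libraries where they do the work, as an engineer would, in place of code of your own. Each camera call takes 0.05 s, during which the arm holds its last target. There are 200 camera calls.

## Working session

There is one attempt and no reset: what is moved stays moved. The work goes in short steps, Python scripts to look and compute and a shell command to move; the robot and the scene stay as the last step left them, time stands still between calls to the robot, and variables do not carry over. Pictures are saved under pics/ and viewed, at most 10 in all, crops included, and the job is handed in when it is done.

```bash
mkdir -p pics; python3 - <<'E'
from bench import status, eyes, r
import cv2
for n in("scene","top"):
    s=eyes.snapshot(n); cv2.imwrite(f"pics/{n}0.png",s["img"][:,:,::-1])
    print(n,s["mtx"],s["k1"],s["R"],s["t"])
print(status.sense(), r.grip_point_offset)
E
```

```text
scene [[436.33025751   0.         277.37315545]
 [  0.         436.33025751 215.03822547]
 [  0.           0.           1.        ]] -0.10805080323747664 [[-0.82188503 -0.56924811 -0.02148475]
 [-0.29510128  0.4577238  -0.83869194]
 [ 0.48725788 -0.68296817 -0.54418218]] [445.77739377 241.23659126 594.52330229]
top [[381.95554597   0.         279.2265134 ]
 [  0.         381.95554597 207.01650857]
 [  0.           0.           1.        ]] -0.07349530012637918 [[ 0.02981089 -0.99953232  0.0068151 ]
 [-0.99328638 -0.03038566 -0.11161938]
 [ 0.11177426 -0.00344187 -0.99372766]] [-50.41190884 563.40358628 952.38448322]
{'time': 0.1, 'joint_pos': array([-7.16443208e+01,  7.51168111e+00,  8.53221035e+01,  1.83407882e-04,
        8.72627791e+01, -4.89326341e+00]), 'qd': array([-0.01322108,  0.0280953 , -0.18846604,  0.13412233, -0.03456113,
        0.047203  ]), 'joint_efforts': array([ 2.17734145e-03, -5.70955896e+01, -5.01940119e+01, -5.74027908e-06,
        8.22331582e-03, -6.74662510e-05]), 'tool_pos': array([ 236.68617655, -550.759231  ,  205.24896739]), 'tcp_rot': array([-1.79903804e+02, -8.41937704e-03,  2.32489266e+01]), 'ft_force': array([-0.78807252,  0.09913457,  0.0346944 ]), 'wrist_torque': array([0.04102886, 0.03039333, 0.01700424]), 'grip_force': 0.0, 'finger_gap': 85.36129565709642} 18.700000000000003
```

View pics/scene0.png

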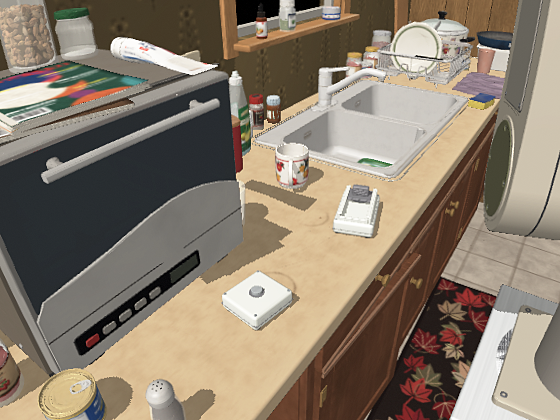

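View pics/top0.png

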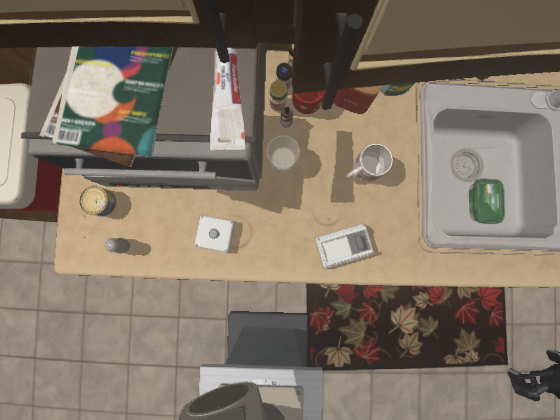

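The scene image shows the lamp switch at about (257,300) and the disposer switch at about (357,210). In the top image the lamp switch is at (214,233), the disposer at (345,246) with its dark ridge at (358,242), and the tumbler at (283,152). I'll zoom in on the disposer.

```bash
python3 - <<'E'
import cv2,numpy as np
a=cv2.imread("pics/top0.png")[216:276,305:385]
b=cv2.imread("pics/scene0.png")[175:245,320:390]
a=cv2.resize(a,None,fx=5,fy=5,interpolation=cv2.INTER_CUBIC)
b=cv2.resize(b,None,fx=5,fy=5,interpolation=cv2.INTER_CUBIC)
c=np.zeros((350,750,3),np.uint8);c[:300,:400]=a;c[:,400:]=b
cv2.imwrite("pics/crop.png",c)
E
```

```text
(no output)
```

View pics/crop.png

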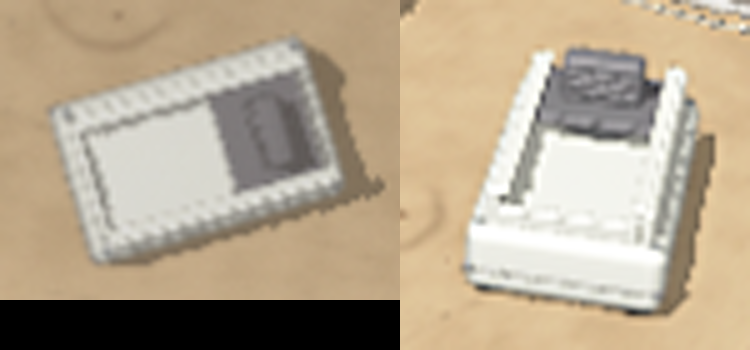

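The crop shows the box corners at (50,108), (300,38), (343,188) and (97,262) in crop pixels. The ridge top is at about (269,131) in the top view and about (606,57) in the scene half.

```bash
cat > h.py <<'E'
import numpy as np,cv2
def ray(s,p):
    d=np.array([s["k1"],0,0,0,0.])
    n=cv2.undistortPoints(np.array([[p]],float),s["mtx"],d)[0,0]
    R=np.array(s["R"]);return -R.T@s["t"],R.T@np.array([*n,1])
def at(s,p,z):
    c,v=ray(s,p);return (c+v*(z-c[2])/v[2]).round(1)
def proj(s,X):
    return cv2.projectPoints(np.array(X,float).reshape(-1,3),cv2.Rodrigues(np.array(s["R"]))[0],np.array(s["t"],float),s["mtx"],np.array([s["k1"],0,0,0,0.]))[0][:,0]
E
python3 - <<'E'
from h import *; from bench import eyes
T=eyes.snapshot("top");S=eyes.snapshot("scene")
f=lambda c:((c[0]+.5)/5-.5+305,(c[1]+.5)/5-.5+216)
g=lambda c:((c[0]-400+.5)/5-.5+320,(c[1]+.5)/5-.5+175)
print("cam",ray(T,(280,210))[0],ray(S,(280,210))[0])
B=[at(T,f(c),34) for c in[(50,108),(300,38),(343,188),(97,262)]]
for i in range(4):
    d=B[(i+1)%4]-B[i];print(B[i],np.linalg.norm(d),np.degrees(np.arctan2(d[1],d[0])))
print("mid",np.mean(B,0))
Rg=[at(T,f(c),68) for c in[(245,95),(272,92),(293,165),(268,172)]];print(Rg,np.mean(Rg,0))
Rs=[at(S,g(c),68) for c in[(567,48),(645,57),(645,72),(567,62)]];print(Rs,np.mean(Rs,0))
P=[at(T,f(c),47) for c in[(208,97),(235,193)]];print("plate edge",P)
print("lamp",at(T,(214,233.5),41),at(S,(257,292),41)); print("glass",at(T,(283,145),91))
E
```

```text
cam [ 454.67186152  -29.99095915 1009.64112741] [147.88082763 549.37870024 535.42958385]
[ 489.7 -125.9   34. ] 134.17674910356115 -72.83448116072721
[ 529.3 -254.1   34. ] 79.50930763124522 -163.41119201910095
[ 453.1 -276.8   34. ] 131.8394857392883 107.98142969696406
[ 412.4 -151.4   34. ] 81.39742010653656 18.256873935500753
mid [ 471.125 -202.05    34.   ]
[array([ 497.6, -219.1,   68. ]), array([ 499.5, -232.5,   68. ]), array([ 463.8, -243.3,   68. ]), array([ 460. , -230.9,   68. ])] [ 480.225 -231.45    68.   ]
[array([ 497.4, -230.1,   68. ]), array([ 465.1, -241.3,   68. ]), array([ 459.5, -229.1,   68. ]), array([ 491.8, -218.8,   68. ])] [ 478.45  -229.825   68.   ]
plate edge [array([ 497. , -204.5,   47. ]), array([ 449.2, -218.8,   47. ])]
lamp [491. 130.  41.] [486.4 138.1  41. ]
glass [712.4 -37.9  91. ]
```

Measured sizes agree with those given (134x81 against 136x84, ridge about 38x13). The box mid is at about (471,-202), with yaw about 17.4° and the guard about 3–5 mm open. My plan is to shut the fingers, push the ridge from its -y side, then press the button. First I move to above that side.

```bash
python3 -m handwheel '{"series": [[[4,-2,1,0,0,0.02,0],[9,-4,2,0,0,0.04,0],[14,-6.5,3,0,0,0.06,0],[19,-8.8,4,0,0,0.08,0],[24,-11,5,0,0,0.104,0],[29,-13.4,6,0,0,0.104,0],[33,-15.2,7,0,0,0.104,0],[34.6,-15.9,8,0,0,0.104,0],[34.6,-15.9,8,0,0,0.104,0],[34.6,-15.9,8,0,0,0.104,0]]]}' 20
python3 - <<'E'
from bench import eyes,status
import cv2,numpy as np
from h import *
T=eyes.snapshot("top");S=eyes.snapshot("scene")
p=status.sense()["tool_pos"];print(p,proj(T,p),proj(S,p))
a=T["img"][190:290,290:410,::-1];b=S["img"][100:240,290:410,::-1]
c=np.zeros((560,800,3),np.uint8)
c[:333,:400]=cv2.resize(a,(400,333),interpolation=2);c[:467,400:]=cv2.resize(b,(400,467),interpolation=2)
cv2.imwrite("pics/c2.png",c)
E
```

```text
time: 1.45
tool_pos: [491.3, -269.8, 126.4]
tcp_rot: [180.0, 0.0, 17.2]
ft_force: [0.0, -0.1, 0.1]
finger_gap: 0.1
grip_force: 0.0
[ 491.45349506 -270.05435473  126.75759878] [[380.39850819 236.85047382]] [[365.42095319 153.99448683]]
```

View pics/c2.png

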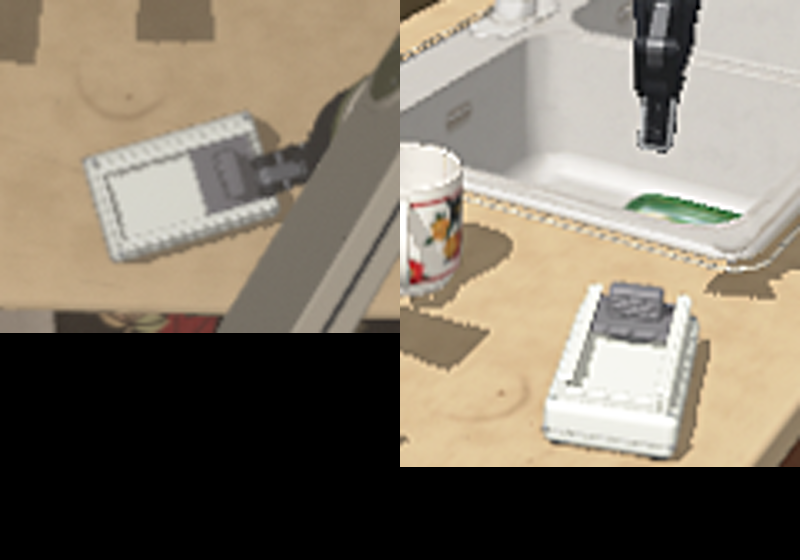

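In the top half the gripper stands right of the ridge, around (280,165). In the scene half the tips are at (655,148), about 10 px higher than projected, so I'll check that with markers.

```bash
python3 - <<'E'
from bench import eyes,status
import cv2,numpy as np
from h import *
T=eyes.snapshot("top");S=eyes.snapshot("scene")
p=status.sense()["tool_pos"]
c=np.zeros((560,800,3),np.uint8)
y=np.radians(17.3);C=np.array([471,-202,0]);ax=np.array([np.cos(y),np.sin(y),0]);ay=np.array([-np.sin(y),np.cos(y),0])
box=[C+a*42*ax+b*68*ay+[0,0,34] for a,b in((1,1),(1,-1),(-1,-1),(-1,1))]
ft=[p+a*11*ax+b*14*ay for a,b in((1,1),(1,-1),(-1,-1),(-1,1))]
for s,x0,y0,o in((T,330,200,0),(S,325,120,400)):
    m=cv2.resize(s["img"][y0:y0+112,x0:x0+80,::-1],(400,560),interpolation=2)
    for P,col in((box,(0,0,255)),(ft,(0,255,0)),([p],(255,0,255)),([p+[0,0,73]],(255,255,0))):
        q=((proj(s,P)-[x0,y0]+.5)*5).astype(np.int32);cv2.polylines(m,[q],True,col,1)
        if len(q)==1: cv2.circle(m,tuple(map(int,q[0])),3,col,1)
    c[:,o:o+400]=m
cv2.imwrite("pics/c3.png",c)
E
```

```text
(no output)
```

View pics/c3.png

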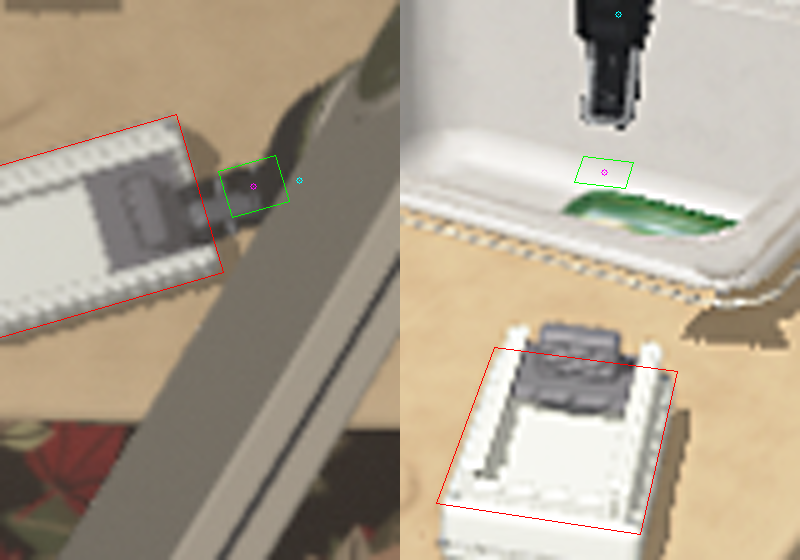

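```bash
python3 - <<'E'
from bench import eyes,status
from h import *
T=eyes.snapshot("top");S=eyes.snapshot("scene")
s=status.sense();print(s["time"],s["tool_pos"],s["tcp_rot"],s["joint_pos"],s["finger_gap"])
for pt in((200,215),(210,205),(195,200)):
    c1,v1=ray(T,(330+pt[0]/5-.5,200+pt[1]/5-.5));c2,v2=ray(S,(325+208/5-.5,120+125/5-.5))
    k=np.linalg.lstsq(np.c_[v1,-v2],c2-c1,rcond=None)[0]
    print(c1+k[0]*v1,c2+k[1]*v2)
for z in(110,126,140,150): print(z,at(T,(372,241),z),at(S,(366.2,144.5),z))
E
```

```text
1.75 [ 491.758678   -269.43264538  126.60744061] [ 1.79968633e+02 -2.00025001e-02  1.72228646e+01] [-3.39542407e+01  4.31869108e+00  9.70679500e+01 -4.16291047e-03
  7.85763819e+01  3.88237234e+01] 0.25950982189213784
[ 476.66827476 -235.06297147  165.8437371 ] [ 477.09281212 -234.86759532  165.80732092]
[ 481.30398661 -240.27112633  162.77412343] [ 479.67477778 -241.01833435  162.90842284]
[ 483.26645516 -232.98684065  164.99713129] [ 477.42083101 -235.64899942  165.4390382 ]
110 [ 481.8 -254.6  110. ] [ 526.6 -353.4  110. ]
126 [ 481.3 -250.6  126. ] [ 512.4 -319.5  126. ]
140 [ 480.9 -247.1  140. ] [ 499.9 -289.7  140. ]
150 [ 480.6 -244.6  150. ] [ 491.  -268.5  150. ]
```

The measured tip and its projection disagree by about 20 mm. I'll descend a safe 40 mm, with the claw part open, to identify the fingers.

```bash
python3 -m handwheel '{"series": [[[0,0,1.5,0,0,0,0.6],[0,0,3,0,0,0,0.6],[0,0,4,0,0,0,0.6],[0,0,4,0,0,0,0.6],[0,0,4,0,0,0,0.6],[0,0,4,0,0,0,0.6]]]}' 20
cat > v.py <<'E'
import sys
from bench import eyes,status
from h import *
T=eyes.snapshot("top");S=eyes.snapshot("scene")
st=status.sense();p=st["tool_pos"];print(p,st["time"],st["ft_force"])
c=np.zeros((560,800,3),np.uint8)
for s,x0,y0,o in((T,320,190,0),(S,325,120,400)):
    m=cv2.resize(np.ascontiguousarray(s["img"][y0:y0+112,x0:x0+80,::-1]),(400,560),interpolation=2)
    for P,col in(([p],(255,0,255)),([p+[0,0,73]],(255,255,0))):
        q=((proj(s,P)-[x0,y0]+.5)*5).astype(int);cv2.circle(m,tuple(map(int,q[0])),3,col,1)
    c[:,o:o+400]=m
cv2.imwrite(sys.argv[1],c)
E
python3 v.py pics/c4.png
```

```text
time: 2.5
tool_pos: [492.5, -268.9, 86.9]
tcp_rot: [179.9, -0.0, 17.3]
ft_force: [0.4, -0.4, 0.9]
finger_gap: 51.7
grip_force: 0.0
[ 492.39240517 -268.81296393   86.78254625] 2.6 [ 0.44663208 -0.24840358 -0.26800472]
```

View pics/c4.png

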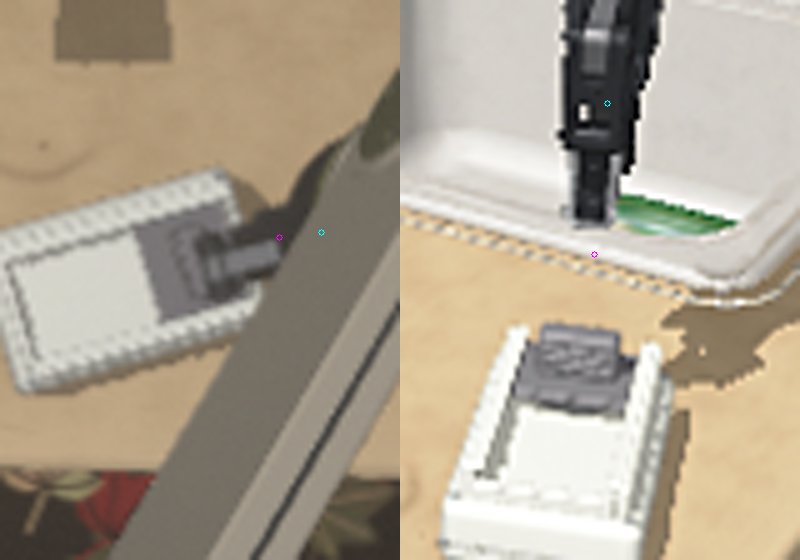

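In the top half the +y finger is at about (207,260), which matches the reported xy with the claw 52 mm open. In the scene half its tip is at (590,225). I'll work out the implied height offset.

```bash
python3 - <<'E'
from bench import eyes
from h import *
S=eyes.snapshot("scene");y=np.radians(17.3);ay=np.array([-np.sin(y),np.cos(y),0])
f=lambda P:((proj(S,P)-[325,120]+.5)*5).round().tolist()
p=np.array([491.8,-269.4,126.6]);print("closed seen (608,125)",[f(p+[0,0,d]) for d in(0,10,20,30)])
p=np.array([492.4,-268.8,86.8]);print("open seen (590,225)",[f(p+33*ay+[0,0,d]) for d in(0,10,20,30)])
E
```

```text
closed seen (608,125) [[[203.0, 173.0]], [[205.0, 152.0]], [[207.0, 131.0]], [[209.0, 110.0]]]
open seen (590,225) [[[184.0, 288.0]], [[185.0, 267.0]], [[187.0, 247.0]], [[189.0, 226.0]]]
```

The tips appear about 22 mm above the reported TCP (8 mm more when open). I'll shut the fingers, go lower beside the ridge while watching the force, and look again.

```bash
python3 -m handwheel '{"series": [[[0,-0.4,0,0,0,0,0],[0,-0.4,0,0,0,0,0],[0,-0.4,0,0,0,0,0],[0,-0.4,0.7,0,0,0,0],[0,-0.4,1.4,0,0,0,0],[0,-0.4,2.1,0,0,0,0],[0,-0.4,2.7,0,0,0,0],[0,-0.4,3.0,0,0,0,0],[0,-0.4,3.0,0,0,0,0]]]}' 20
python3 v.py pics/c5.png
```

```text
time: 3.78
tool_pos: [490.6, -264.7, 55.9]
tcp_rot: [-180.0, 0.0, 17.3]
ft_force: [0.4, -0.3, -0.1]
finger_gap: -0.3
grip_force: 0.0
[ 490.98434299 -264.88438251   56.42961011] 3.875 [ 0.02039116 -0.30091213 -0.26590345]
```

View pics/c5.png

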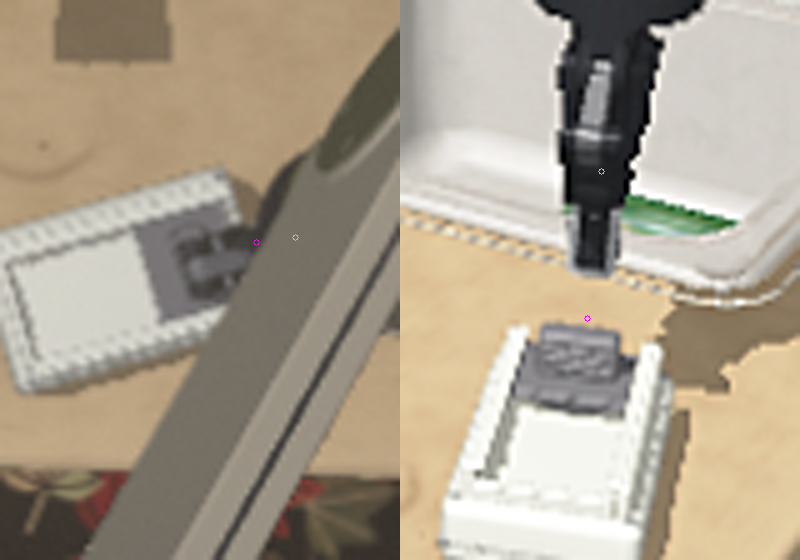

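The tips at (594,277) in the scene half look about 20 mm above the reported TCP at (587,318), still clear of the box. I'll find the true height by touching gently, in small steps.

```bash
python3 -m handwheel '{"series": [[[0,0,0.3,0,0,0,0],[0,0,0.5,0,0,0,0],[0,0,0.5,0,0,0,0]]]}' | egrep 'time|tool_pos|ft_f'
```

```text
time: 4.25
tool_pos: [490.6, -264.6, 50.9]
ft_force: [0.3, -0.1, -0.3]
```

```bash
python3 -m handwheel '{"series": [[[0,0,0.3,0,0,0,0],[0,0,0.4,0,0,0,0],[0,0,0.4,0,0,0,0]]]}' | egrep 'time|tool_pos|ft_f'
```

```text
time: 4.62
tool_pos: [490.7, -264.7, 47.0]
ft_force: [0.8, -0.8, 0.6]
```

```bash
python3 -m handwheel '{"series": [[[0,0,0.3,0,0,0,0],[0,0,0.6,0,0,0,0],[0,0,0.8,0,0,0,0],[0,0,0.8,0,0,0,0]]]}' | egrep 'time|tool_pos|ft_f'
```

```text
time: 5.12
tool_pos: [490.6, -264.6, 38.9]
ft_force: [-0.5, -0.4, -0.1]
```

```bash
python3 -m handwheel '{"series": [[[0,0,0.2,0,0,0,0],[0,0,0.4,0,0,0,0],[0,0,0.4,0,0,0,0]]]}' | egrep 'time|tool_pos|ft_f'; python3 v.py pics/c6.png
```

```text
time: 5.5
tool_pos: [490.7, -264.7, 35.0]
ft_force: [0.8, -0.1, 0.0]
[ 490.79379141 -264.76581813   35.17933654] 5.6 [-0.45890424  0.19822334 -0.2518874 ]
```

View pics/c6.png

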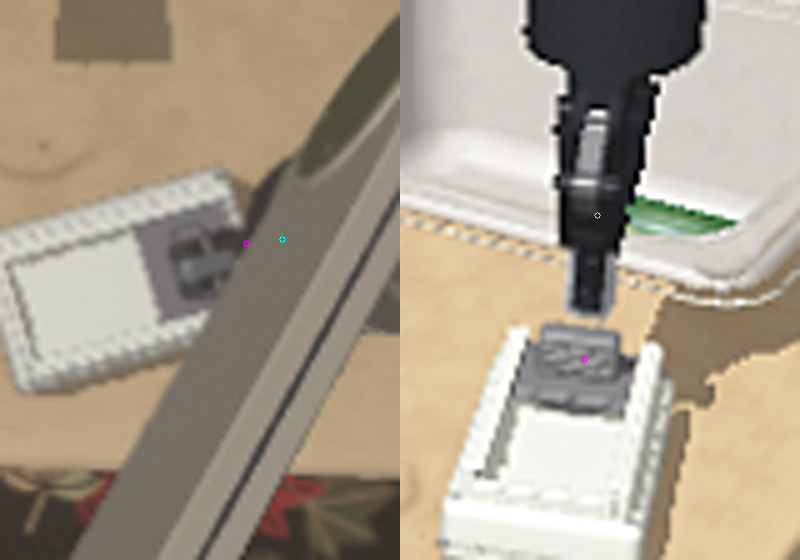

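The tip, drawn at (590,318), isn't hidden by the ridge and has felt no contact, so the true tip is at about 55 mm (reported + 20). That is already a good height for pushing the ridge, so I push toward +y.

```bash
python3 -m handwheel '{"series": [[[0,-0.5,0,0,0,0,0],[0,-1,0,0,0,0,0],[0,-1.5,0,0,0,0,0],[0,-2,0,0,0,0,0],[0,-2.5,0,0,0,0,0],[0,-3,0,0,0,0,0],[0,-3.5,0,0,0,0,0],[0,-4,0,0,0,0,0],[0,-4,0,0,0,0,0]]]}' | egrep 'time|tool_pos|ft_f'; python3 v.py pics/c7.png
```

```text
time: 6.72
tool_pos: [478.8, -226.0, 35.1]
ft_force: [-0.1, 0.2, 0.5]
[ 478.89589861 -226.26336471   35.1086288 ] 6.825 [ 1.72649674e-01 -6.73520133e-04 -8.25985022e-01]
```

View pics/c7.png

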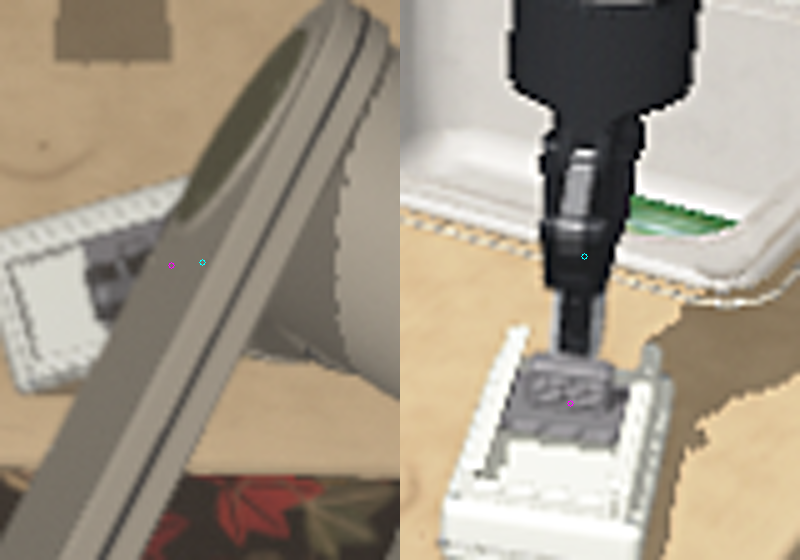

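The ridge moved to (573,365), the finger is behind it, and the plate edge in the top view moved about 27 mm. I keep pushing to the end stop.

```bash
python3 -m handwheel '{"series": [[[0,-0.5,0,0,0,0,0],[0,-1,0,0,0,0,0],[0,-1.5,0,0,0,0,0],[0,-1.9,0,0,0,0,0],[0,-2.1,0,0,0,0,0],[0,-2.1,0,0,0,0,0]]]}' | egrep 'time|tool_pos|ft_f'; for i in 1; do python3 -m handwheel '{"series": [[[0,-0.2,0,0,0,0,0],[0,-0.2,0,0,0,0,0]]]}' | egrep 'time|tool_pos|ft_f'; done
```

```text
time: 7.58
tool_pos: [472.6, -206.2, 35.1]
ft_force: [0.9, 0.1, 0.7]
time: 7.82
tool_pos: [472.1, -204.5, 35.2]
ft_force: [-0.3, -0.6, -0.6]
```

```bash
python3 -m handwheel '{"series": [[[0,-0.2,0,0,0,0,0],[0,-0.2,0,0,0,0,0]]]}' | egrep 'time|tool_pos|ft_f'
```

```text
time: 8.07
tool_pos: [471.5, -202.7, 35.2]
ft_force: [0.5, -1.4, -0.4]
```

```bash
python3 -m handwheel '{"series": [[[0,-0.2,0,0,0,0,0],[0,-0.2,0,0,0,0,0]]]}' | egrep 'time|tool_pos|ft_f'
```

```text
time: 8.32
tool_pos: [471.5, -202.2, 35.7]
ft_force: [1.7, -7.6, -1.9]
```

```bash
python3 -m handwheel '{"series": [[[0,-0.1,0,0,0,0,0],[0,-0.1,0,0,0,0,0]]]}' | egrep 'time|tool_pos|ft_f'
```

```text
time: 8.57
tool_pos: [471.5, -201.9, 35.9]
ft_force: [1.9, -10.4, -2.5]
```

The end stop is reached: 10 N with no further motion, and the position is as predicted. I back off to above the button and descend.

```bash
python3 -m handwheel '{"series": [[[0,0.8,0,0,0,0,0],[0,1.6,0,0,0,0,0],[0,2.4,0,0,0,0,0],[0,3.2,0,0,0,0,0],[0,3.7,0,0,0,0,0],[0,3.7,0.4,0,0,0,0],[0,3.7,0.8,0,0,0,0],[0,3.7,1.0,0,0,0,0],[0,3.7,1.0,0,0,0,0]]]}' | egrep 'time|tool_pos|ft_f'; python3 v.py pics/c8.png
```

```text
time: 9.7
tool_pos: [481.4, -234.8, 24.8]
ft_force: [-0.7, 0.3, -1.2]
[ 481.61856657 -235.06263541   25.22955594] 9.8 [0.50646828 0.32520568 0.07257624]
```

View pics/c8.png

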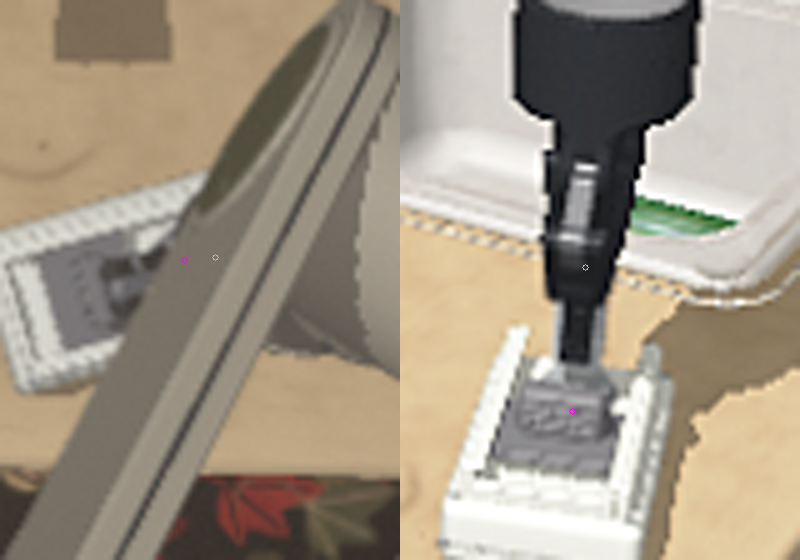

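The guard is fully open (ridge at about (568,410)), the grey button is visible at (580,375), and the fingertips are over it at (580,363). I descend onto the button in small steps.

```bash
python3 -m handwheel '{"series": [[[0,0,0.2,0,0,0,0],[0,0,0.4,0,0,0,0],[0,0,0.4,0,0,0,0]]]}' | egrep 'time|tool_pos|ft_f'
```

```text
time: 10.18
tool_pos: [481.4, -235.1, 20.9]
ft_force: [0.3, 0.0, 0.3]
```

```bash
python3 -m handwheel '{"series": [[[0,0,0.2,0,0,0,0],[0,0,0.2,0,0,0,0]]]}' | egrep 'time|tool_pos|ft_f'
```

```text
time: 10.42
tool_pos: [481.4, -235.1, 19.0]
ft_force: [-1.2, 0.5, -0.6]
```

```bash
python3 -m handwheel '{"series": [[[0,0,0.2,0,0,0,0],[0,0,0.2,0,0,0,0]]]}' | egrep 'time|tool_pos|ft_f'
```

```text
time: 10.68
tool_pos: [481.5, -235.1, 17.0]
ft_force: [0.3, 0.3, 0.5]
```

```bash
python3 -m handwheel '{"series": [[[0,0,0.2,0,0,0,0],[0,0,0.2,0,0,0,0]]]}' | egrep 'time|tool_pos|ft_f'
```

```text
time: 10.92
tool_pos: [481.7, -235.3, 15.3]
ft_force: [-1.0, -0.2, 1.3]
```

```bash
python3 -m handwheel '{"series": [[[0,0,0.2,0,0,0,0],[0,0,0.2,0,0,0,0]]]}' | egrep 'time|tool_pos|ft_f'
```

```text
time: 11.18
tool_pos: [481.8, -235.3, 13.3]
ft_force: [-0.2, 1.2, 3.2]
```

```bash
python3 -m handwheel '{"series": [[[0,0,0.2,0,0,0,0],[0,0,0.2,0,0,0,0]]]}' | egrep 'time|tool_pos|ft_f'
```

```text
time: 11.42
tool_pos: [481.8, -235.3, 11.3]
ft_force: [0.3, 0.5, 4.3]
```

```bash
python3 -m handwheel '{"series": [[[0,0,0.2,0,0,0,0],[0,0,0.2,0,0,0,0]]]}' | egrep 'time|tool_pos|ft_f'
```

```text
time: 11.68
tool_pos: [481.9, -235.3, 10.0]
ft_force: [-2.6, 2.2, 11.6]
```

```bash
python3 -m handwheel '{"series": [[[0,0,0.2,0,0,0,0],[0,0,0.2,0,0,0,0]]]}' | egrep 'time|tool_pos|ft_f'
```

```text
time: 11.92
tool_pos: [481.9, -235.4, 9.9]
ft_force: [-12.5, 6.4, 30.0]
```

There is a hard stop after about 6 mm of travel along the spring curve, so the button is fully down. I release it and retreat straight up.

```bash
python3 -m handwheel '{"series": [[[0,0,-0.5,0,0,0,0],[0,0,-1.5,0,0,0,0],[0,0,-3,0,0,0,0],[0,0,-5,0,0,0,0],[0,0,-8,0,0,0,0],[0,0,-11,0,0,0,0],[0,3,-14,0,0,0,0],[0,7,-16,0,0,0,0],[0,12,-16,0,0,0,0],[0,16,-16,0,0,0,0],[0,18,-16,0,0,0,0],[0,18,-16,0,0,0,0]]]}' | egrep 'time|tool_pos|ft_f'
python3 - <<'E'
from bench import eyes
from h import *
T=eyes.snapshot("top");S=eyes.snapshot("scene")
y=np.radians(17.3);C=np.array([471,-202,0]);ay=np.array([-np.sin(y),np.cos(y),0])
for n,P in(("ridge open",C+20*ay+[0,0,68]),("button",C-35*ay+[0,0,41]),("ridge-10",C+10*ay+[0,0,68])):
    for s in(T,S):
        q=proj(s,P)[0].round().astype(int);print(n,q,s["img"][q[1]-1:q[1]+2,q[0]-1:q[0]+2].mean((0,1)))
# dark guard extent along the box axis on plate plane, top view
pr=[(t,int(T["img"][tuple(proj(T,C+t*ay-22*np.array([np.cos(y),np.sin(y),0])+[0,0,47])[0].round().astype(int)[::-1])].mean())) for t in range(-60,60,4)]
print(pr)
E
```

```text
time: 13.42
tool_pos: [534.7, -408.1, 167.0]
ft_force: [-0.8, -0.2, 0.9]
ridge open [339 247] [124.11111111 119.55555556 120.33333333]
ridge open [357 197] [150.33333333 148.88888889 151.11111111]
button [358 242] [155.11111111 155.22222222 155.        ]
button [360 196] [166.66666667 168.22222222 168.77777778]
ridge-10 [343 246] [94.77777778 89.44444444 87.77777778]
ridge-10 [358 195] [180.11111111 183.33333333 183.22222222]
[(-60, 207), (-56, 207), (-52, 206), (-48, 207), (-44, 208), (-40, 207), (-36, 208), (-32, 209), (-28, 208), (-24, 208), (-20, 207), (-16, 209), (-12, 209), (-8, 183), (-4, 120), (0, 120), (4, 90), (8, 100), (12, 87), (16, 115), (20, 116), (24, 120), (28, 120), (32, 121), (36, 120), (40, 136), (44, 201), (48, 210), (52, 211), (56, 153)]
```

```bash
python3 -c "
from bench import r
print(r.hand_in())"
```

```text
the job is handed in; nothing more can be done
None
```

The guard was slid to its end stop and left open, the wide button was pressed fully down and let go, nothing else was touched on purpose, and the job was handed in at about 13.5 s; no verdict came back.

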